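# Refill the till-side desk caddy

## Robot

A 6-joint arm with a two-finger parallel gripper is mounted at the origin on a cart in front of the work surface, level with it; the furniture and walls round the work are solid. World frame = base frame: x ahead of the robot, y to its left, z up, the work surface at z = 0. Lengths are in m, angles in rad, forces in N, time in s.
With the tool pointing down it reaches from about 0.225 to 0.875 m from the base axis. Payload 3.4 kg.
Tool frame: the origin (TCP) lies midway between the tips of the shut fingers; the grasp point (between the pads) lies 19 mm behind it (pinch_z is the distance from the TCP to the grasp point, in m); z points along the fingers, y is the line along which they close (so a half turn about z gives the same grasp; the last joint's range is limited). The gripper opens to 85 mm and grips with 20 to 120 N. Pads are 22 mm wide; open, the fingers measure 114 mm over their backs; the gripper's body (76 mm by 85 mm) begins 54 mm behind the grasp point. The pads swing forward as they close: fully open they stand 13 mm farther back than shut.
Start: joints at [1.16, 0.276, 1.505, -0, 1.361, -0.121], TCP at [0.164, 0.551, 0.231] pointing down, gripper open.
Joint ranges: [-2.89, 2.89], [-0.75, 2.08], [0.22, 2.7], [-1.18, 4.32], [0.11, 2.71], [-2.7, 2.7]. Speed limits (rad/s): [2.57, 2.57, 3.14, 3.14, 3.14, 3.14].

## Interface

Orientations are given as a unit quaternion [w, x, y, z].
In Python, from rig import get_state, get_image, sign_off, pinch_z gives the robot as it stands.
- The arm moves only by the tool send_rows, never from a script. Its argument "steps" is one flat list of numbers, 5 for each row, row after row: the gripper's target within -1 to 1 (fully open at 1, half-way at 0, shut at -1), then the shift along the tool's x, y, z in cm, then the turn about the tool's z in degrees. In form: [gripper, x, y, z, roll, gripper, x, y, z, roll, ...]. A call has 1 to 12 rows; each row shifts and turns the commanded pose from where the row before left it, along the tool's axes as they then stand; what a row does not reach is not made up. A row lasts 1/10 s, in which the tool goes at most 50 mm and 8.59 degrees, less where a joint would pass 70% of its speed; a pose out of reach is approached as far as the arm can. A call is refused whole if a number of a shift passes 5 or a number of a turn 8.59, either way. A call with a gripper value outside its range is refused whole. The fingers move at their own pace and stop on an object; "newtons" is the grip in N (left out, the last holds). Time passes only in rows, so rows that do not move let the fingers close. It gives the time, the measured TCP pose, the force, the opening and the grip force at its end, in the units of the state.
- get_state(): the state, without advancing time (a new reading comes with each control period).
- get_image(name): name is "scene" or "top" or "wrist"; returns a dict with "color" (400x640x3 uint8, red, green, blue), "mtx" (3x3 intrinsics, pixels), "T" (4x4, takes a point from camera to world coordinates); the wrist camera has in their place "mount" (4x4, takes a point from camera to tool coordinates, whose origin is the TCP and whose axes are the flange's). Camera axes: x right, y down, z forward; pixel columns grow to the right and rows downward; lengths in m; the calibration is good to about 2 mm. A picture is of the moment at which its call begins: read the wrist's pose just before it. There is no depth.
- sign_off(): hands the job in; it is judged then, once.
The state is a dict: "clock": time; "qpos": joint angles; "qd": joint speeds; "effort": joint torques, N m; "position": TCP position; "ee_rot": TCP orientation; "contact_force": force on the tool from outside, world axes, zero at the start; "moment": the same for the moment, N m; "width": finger opening in m; "gripper_force": force on a finger pad.
Only numpy, scipy, OpenCV 4.12 (cv2) and the standard library are available. Lean on these libraries where they do the work, as an engineer would, in place of code of your own. Each camera call takes 0.05 s, during which the arm holds its last target. There are 200 camera calls.

## Task

Tidy the counter: lay the desk stapler, the thick marker pen and the small roll of tape in the black caddy, each flat in the bay made for it - the stapler in the wide straight bay, the marker in the narrow straight bay, the tape in the round well. The orange hand staple gun, the slim pen and the large roll of masking tape do not belong in it: leave them where they lie.

Things in the scene. Friction and masses are not known exactly. Their poses are not given: they have to be found in the camera images.
- desk_stapler_mid (a point): desk stapler: black base, orange-red arm with a black rear end and an open gap under it; lies on its base. 34 wide (its x) x 136 long (its y) x 45 mm high. Point at the middle, half-way up (22 mm above its underside). Base 34 mm wide and 7 mm thick; the arm above it is 22 mm wide from 28 to 44 mm above the underside (14 mm wide below that, an open gap in part) and is the place to grip, across x; nothing moves. 0.24 kg. Goes into stapler_bay, either way round.
- marker_mid (a point): thick marker pen, red with a white half, 17 wide (its x) x 135 long (its y) x 16 mm high, lying flat. Point at the middle, half-way up (8 mm above its underside). 0.02 kg. Goes into marker_bay, either way round.
- small_tape_mid (a point): small, black roll of tape lying flat, 58 mm diameter, 19 mm high. Point on its axis, half-way up (9.5 mm above its underside). Grip it across the outside. 0.05 kg. Goes into tape_bay.
- staple_gun_mid (a point): hand staple gun, orange, smooth and chunky, 30 (its x) x 130 (its y) x 48 mm, loose. Does not belong in the caddy: leave it. Point at the middle, half-way up.
- slim_pen_mid (a point): slim white pen, 11 (its x) x 145 (its y) x 9 mm, loose. Does not belong: leave it. Point at the middle, half-way up.
- large_tape_mid (a point): large pale roll of masking tape, 96 mm diameter, 25 mm high, lying flat, loose. Does not belong: leave it. Point at the middle, half-way up.
- caddy: the caddy: shallow fixed black tray, 254 (its x) x 172 (its y) mm, low rim (10 mm at its two x ends, 17 mm along its y sides), standing behind the small drawer cabinet (which is 112 mm high). It holds three grey bays with white walls side by side along its x, 82 mm apart, in an order that changes. Origin: centre of the underside, on the counter; z up.
- stapler_bay: wide straight-sided bay for the stapler: inside 52 (its x) x 154 mm (its y, the long way). Like the other two bays it is fixed, 82 x 164 mm outside; origin at the centre of its underside, 4 mm above the counter; its floor is 3 mm above the origin (7 mm above the counter), its walls 3 mm thick and 10 mm high above the floor. The long walls have a 64 mm gap at mid-length for the fingers. Open the fingers only a little on letting go, so as not to push what lies in the next bay.
- marker_bay: narrow straight-sided bay for the marker: inside 34 (its x) x 154 mm (its y, the long way). Floor, walls, finger gaps and origin as in stapler_bay.
- tape_bay: bay with a round well for the small tape: inside diameter 76 mm, centred on the origin. Floor, wall height and origin as in stapler_bay. The round wall has gaps 48 mm wide towards its +y and -y for the fingers.
Not all that is in view belongs to the job. Several things look just like the part that bears small_tape_mid: the one meant starts farthest from the robot's base.

How it is judged:
At the end, for the whole second after the job is handed in: Stapler, marker and small tape each rest on the floor of their own bay: centre within 13 mm of the bay's in x and y, height within 5 mm, stapler and tape flat within 0.12 rad, stapler and marker along the bay within 0.2 rad, at rest; staple gun, slim pen and large tape moved less than 20 mm (x of desk_stapler_mid in the frame of stapler_bay between -0.013 and 0.013 m and y of desk_stapler_mid in the frame of stapler_bay between -0.013 and 0.013 m and z of desk_stapler_mid in the frame of stapler_bay between 0.0205 and 0.0305 m and angle between the y axis of desk_stapler_mid and the y axis of stapler_bay, either way round below 0.2 rad and angle between each of desk_stapler_mid, small_tape_mid's own z axis and vertical below 0.12 rad and linear speed of each of desk_stapler, marker, small_tape below 0.02 m/s and x of marker_mid in the frame of marker_bay between -0.013 and 0.013 m and y of marker_mid in the frame of marker_bay between -0.013 and 0.013 m and z of marker_mid in the frame of marker_bay between 0.006 and 0.016 m and angle between the y axis of marker_mid and the y axis of marker_bay, either way round below 0.2 rad and x of small_tape_mid in the frame of tape_bay between -0.013 and 0.013 m and y of small_tape_mid in the frame of tape_bay between -0.013 and 0.013 m and z of small_tape_mid in the frame of tape_bay between 0.0075 and 0.0175 m and distance of each of staple_gun_mid, slim_pen_mid, large_tape_mid from where it was at the start of the episode below 0.02 m); the robot touches nothing.
It fails at once if the staple gun is moved from its place by more than 20 mm (distance of staple_gun_mid from where it was at the start of the episode above 0.02 m).
It fails at once if the slim pen is moved from its place by more than 20 mm (distance of slim_pen_mid from where it was at the start of the episode above 0.02 m).
It fails at once if the large tape is moved from its place by more than 20 mm (distance of large_tape_mid from where it was at the start of the episode above 0.02 m).
It also fails if it takes over 88 s, if anything falls off the work surface, if the arm or the gripper's body presses on something with over 40 N, if the wrist force passes 120 N, or if a joint passes its speed limit or range.

## Working session

There is one attempt and no reset: what is moved stays moved. The work goes in short steps, Python scripts to look and compute and a tool call to move; the robot and the scene stay as the last step left them, time stands still between calls to the robot, and variables do not carry over. Pictures are saved under pics/ and viewed, at most 14 in all, crops included, and the job is handed in when it is done.

Besides the shell and the picture viewer there is one more tool, called after ">>>" as name(argument=value, ...) on one line, values as JSON. send_rows: Moves the arm, as the interface text tells. Its arguments: {"type":"object","properties":{"steps":{"type":"array"},"newtons":{"type":"number"}},"required":["steps"]}

```bash
mkdir -p pics
python3 - <<'E'
from rig import *
import cv2
s=get_state();print(s['clock'],s['position'],s['ee_rot'],s['width'],pinch_z)
for n in("scene","top"):
    i=get_image(n);cv2.imwrite(f"pics/{n}0.png",i["color"][:,:,::-1]);print(n,i["mtx"],i["T"])
E
```

```text
0.0 [0.16408381 0.5505352  0.23043225] [-2.39648064e-04  1.44382008e-01  9.89521607e-01 -8.76435013e-04] 0.0851727860870599 0.0187
scene [[466.47195337   0.         318.95914154]
 [  0.         466.47195337 201.35430424]
 [  0.           0.           1.        ]] [[ 0.84073815 -0.28999637  0.45723241 -0.05244289]
 [-0.54104636 -0.48224492  0.68899105 -1.01248227]
 [ 0.0206931  -0.82664499 -0.56234318  0.70666724]
 [ 0.          0.          0.          1.        ]]
top [[396.42436626   0.         324.34734385]
 [  0.         396.42436626 209.60685825]
 [  0.           0.           1.        ]] [[-0.02122976 -0.98556848  0.16794066  0.29198917]
 [-0.99973528  0.02241753  0.00517964 -0.21266259]
 [-0.0088697  -0.16778624 -0.9857835   1.08001064]
 [ 0.          0.          0.          1.        ]]
```

View pics/scene0.png

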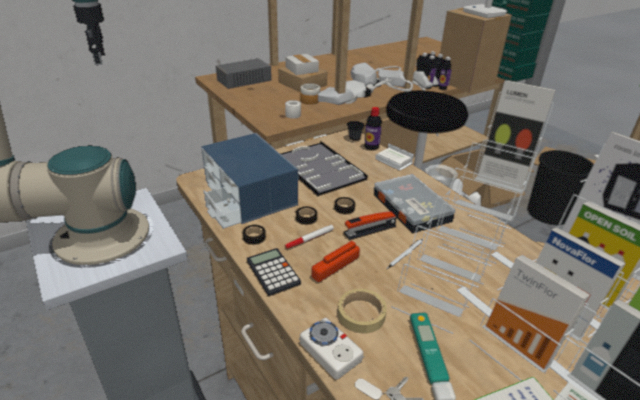

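View pics/top0.png

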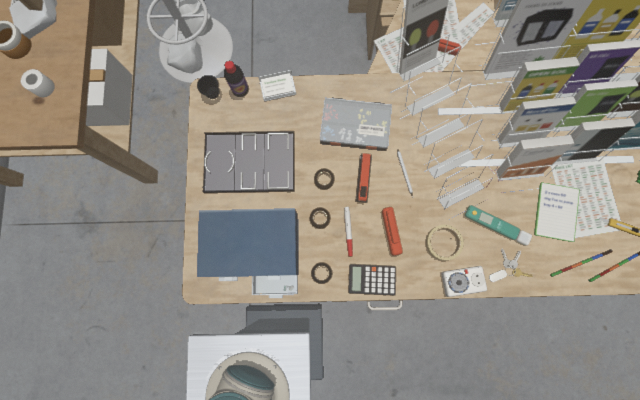

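The top view shows the caddy at about (249,162), the tapes at (324,179), (320,218) and (321,272), the stapler at (364,178), and the marker at (349,232). The staple gun is at (392,231), the slim pen at (404,172) and the large tape at (443,243). Next I'll zoom in.

Run:
```python
import cv2
i=cv2.imread("pics/top0.png")[115:295,190:420]
cv2.imwrite("pics/c0.png",cv2.resize(i,None,fx=3.3,fy=3.3,interpolation=cv2.INTER_CUBIC))
```

```text
(no output)
```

View pics/c0.png

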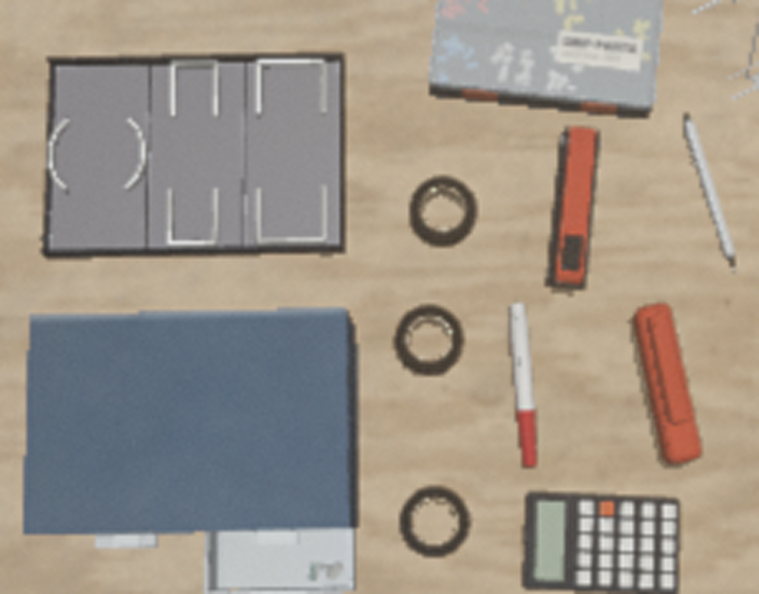

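```bash
cat > h.py <<'E'
import numpy as np
K=np.array([[396.42436626,0,324.34734385],[0,396.42436626,209.60685825],[0,0,1]])
T=np.array([[-0.02122976,-0.98556848,0.16794066,0.29198917],[-0.99973528,0.02241753,0.00517964,-0.21266259],[-0.0088697,-0.16778624,-0.9857835,1.08001064]])
def ray(u,v,z,K=K,T=T):
    d=T[:3,:3]@np.linalg.solve(K,[u,v,1]);return T[:3,3]+d*(z-T[2,3])/d[2]
E
python3 - <<'E'
from h import *
c=lambda x,y,z:print((x,y),np.round(ray(190+x/3.3,115+y/3.3,z)[:2],4))
for p in [(49,153,.017),(146,153,.017),(168,60,.017),(218,60,.017),(168,244,.017),(218,242,.017),(257,60,.017),(327,60,.017),(257,241,.017),(327,240,.017),
(442,211,.015),(582,128,.044),(571,288,.044),(517,304,.008),(529,466,.008),(48,60,.017),(46,255,.017),(345,55,.017),(345,250,.017),(30,315,.112),(350,312,.112),(660,310,.04),(682,460,.04),(429,340,.015)]: c(*p)
E
```

```text
(49, 153) [0.6169 0.1228]
(146, 153) [0.615  0.0408]
(168, 60) [0.6968 0.0234]
(218, 60) [ 0.6958 -0.0194]
(168, 244) [0.5359 0.0211]
(218, 242) [ 0.5367 -0.0206]
(257, 60) [ 0.695  -0.0527]
(327, 60) [ 0.6935 -0.1125]
(257, 241) [ 0.5368 -0.0531]
(327, 240) [ 0.5363 -0.1115]
(442, 211) [ 0.5593 -0.2078]
(582, 128) [ 0.6195 -0.3245]
(571, 288) [ 0.4859 -0.3104]
(517, 304) [ 0.4801 -0.2684]
(529, 466) [ 0.346  -0.2741]
(48, 60) [0.6994 0.1261]
(46, 255) [0.5289 0.1227]
(345, 55) [ 0.6976 -0.1279]
(345, 250) [ 0.5274 -0.1264]
(30, 315) [0.4618 0.1034]
(350, 312) [ 0.4587 -0.1375]
(660, 310) [ 0.467  -0.3817]
(682, 460) [ 0.3465 -0.3932]
(429, 340) [ 0.4505 -0.1948]
```

>>> send_rows(steps=[1,0,0,0,-5.3,1,0,0,0,-5.3,1,-2.17,-3.74,0,0,1,-2.17,-3.74,0,0,1,-2.17,-3.74,0,0,1,-2.17,-3.74,0,0,1,-2.17,-3.74,0,0,1,-2.17,-3.74,0,0,1,-2.17,-3.74,0,0,1,-2.17,-3.74,0,0,1,-2.17,-3.74,0,0,1,-2.17,-3.74,0,0], newtons=40)

```text
clock: 1.3
position: [0.3411, 0.1547, 0.2312]
ee_rot: [0.0, 0.052, 0.999, 0.0]
contact_force: [0.0, 0.9, 0.7]
width: 0.0855
gripper_force: 0.0
```

>>> send_rows(steps=[1,-2.17,-3.74,0,0,1,-2.17,-3.74,0,0,1,-2.17,-3.74,0,0,1,-2.17,-3.74,0,0,1,-2.17,-3.74,0,0,1,-2.17,-3.74,0,0,1,-2.17,-3.74,0,0,1,-2.17,-3.74,0,0,1,-2.17,-3.74,0,0,1,-2.17,-3.74,0,0,1,-2.17,-3.74,0,0,1,-2.17,-3.74,0,0])

```text
clock: 2.5
position: [0.5533, -0.3187, 0.2306]
ee_rot: [-0.0, 0.053, 0.999, 0.0]
contact_force: [0.5, -0.3, 0.4]
width: 0.0853
gripper_force: 0.0
```

```bash
cat >> h.py <<'E'
from scipy.spatial.transform import Rotation as Ro
import cv2
def pose():
    from rig import get_state
    s=get_state();q=np.array(s['ee_rot']);R=Ro.from_quat(q[[1,2,3,0]]).as_matrix()
    return s,np.array(s['position']),R
def go(*t,h=None):
    "shift in tool cm to world target after rolling tool y to heading h (deg, mod 180)"
    s,p,R=pose();hd=np.degrees(np.arctan2(R[1,1],R[0,1]));roll=0
    if h is not None:
        roll=-((h-hd+90)%180-90);R=R@Ro.from_euler('z',roll,degrees=True).as_matrix()
    print('t',round(s['clock'],2),'pos',p.round(4),'head',round(hd,1),'w',round(s['width'],4),'q',np.round(s['qpos'],2),'F',np.round(s['contact_force'],1))
    print('roll',round(roll,1),'shift cm',(R.T@(np.array(t)-p)*100).round(2))
def wrist(name):
    from rig import get_image
    s,p,R=pose();i=get_image('wrist');cv2.imwrite(f'pics/{name}.png',i['color'][:,:,::-1])
    X=np.eye(4);X[:3,:3]=R;X[:3,3]=p;X=X@i['mount'];np.savez(f'pics/{name}.npz',K=i['mtx'],T=X)
def wp(name,u,v,z):
    d=np.load(f'pics/{name}.npz');return ray(u,v,z,d['K'],d['T']).round(4)
def proj(name,P):
    d=np.load(f'pics/{name}.npz');T=d['T'];c=d['K']@(T[:3,:3].T@(np.array(P)-T[:3,3]));return (c[:2]/c[2]).round(0)
E
python3 - <<'E'
from h import *
go(.553,-.3175,.12,h=84); wrist('w1')
for P in [(.6195,-.3245,.044),(.486,-.3104,.044),(.559,-.208,.019)]: print(proj('w1',P))
E
```

```text
t 2.5 pos [ 0.5533 -0.3187  0.2306] head 84.0 w 0.0853 q [-0.63  0.37  1.36  0.    1.41 -2.1 ] F [ 0.5 -0.3  0.4]
roll -0.0 shift cm [ 0.03  0.11 11.06]
[319. 235.]
[319. 109.]
[418. 166.]
```

View pics/w1.png

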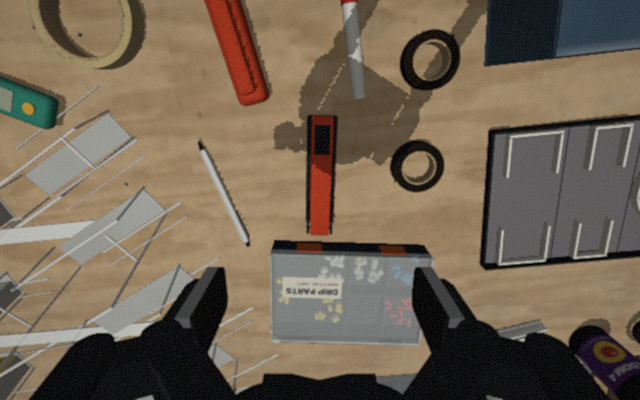

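The wrist view shows the stapler from (321,115) to (320,235), the small tape at (417,166), the slim pen at (223,193), and the stapler bay and marker bay to the right.

Run:
```python
from h import *
for u,v,z in [(320,235,.044),(322,117,.044),(417,166,.015),
 (508,136,.017),(564,131,.017),(497,263,.017),(556,259,.017),(592,126,.017),(631,122,.017),(575,259,.017),(611,254,.017)]: print(u,v,wp('w1',u,v,z))
```

```text
320 235 [ 0.6191 -0.3238  0.044 ]
322 117 [ 0.4937 -0.3087  0.044 ]
417 166 [ 0.5599 -0.2085  0.015 ]
508 136 [ 0.5367 -0.1111  0.017 ]
564 131 [ 0.5377 -0.0516  0.017 ]
497 263 [ 0.6923 -0.1119  0.017 ]
556 259 [ 0.6944 -0.0402  0.017 ]
592 126 [ 0.5355 -0.0226  0.017 ]
631 122 [0.5356 0.0181 0.017 ]
575 259 [ 0.6969 -0.0169  0.017 ]
611 254 [0.6946 0.0259 0.017 ]
```

>>> send_rows(steps=[1,0,0.25,4,0.5,1,0,0,4,0,1,0,0,4,0,1,0,0,4,0,1,0,0,2,0,1,0,0,2,0,1,0,0,1.35,0,0.6,0,0,0,0,-0.3,0,0,0,0,-1,0,0,0,0,-1,0,0,0,0,-1,0,0,0,0], newtons=45)

```text
clock: 3.75
position: [0.554, -0.3153, 0.0191]
ee_rot: [0.001, 0.057, 0.998, -0.001]
contact_force: [-0.7, -0.2, 2.0]
width: 0.0208
gripper_force: 46.1
```

>>> send_rows(steps=[-1,0,0,0,0,-1,0,0,0,0,-1,0,0,0,0,-1,0,0,0,0])

```text
clock: 4.15
position: [0.554, -0.3153, 0.0191]
ee_rot: [0.001, 0.057, 0.998, -0.001]
contact_force: [-0.7, -0.3, 6.5]
width: 0.0204
gripper_force: 46.5
```

>>> send_rows(steps=[-1,0,0,-1,0,-1,0,0,-2,0,-1,0,0,-3,0,-1,0,0,-3,0,-1,0,0,-2,0,-1,0,0,0,-3.3,-1,0,0,0,-3.2,-1,0,0,0,0])

```text
clock: 4.95
position: [0.5528, -0.3142, 0.1277]
ee_rot: [-0.0, 0.0, 1.0, 0.0]
contact_force: [-1.0, 0.1, -1.3]
width: 0.0206
gripper_force: 45.7
```

Run:
```python
from h import *
go(.616,-.082,.032,h=90)
```

```text
t 4.95 pos [ 0.5528 -0.3142  0.1277] head 90.0 w 0.0206 q [-0.63  0.44  1.52  0.    1.18 -2.2 ] F [-1.   0.1 -1.3]
roll -0.0 shift cm [-6.33 23.21  9.59]
```

>>> send_rows(steps=[-1,-0.63,2.32,0,0,-1,-0.63,2.32,0,0,-1,-0.63,2.32,0,0,-1,-0.63,2.32,0,0,-1,-0.63,2.32,0,0,-1,-0.63,2.32,0,0,-1,-0.63,2.32,0,0,-1,-0.63,2.32,0,0,-1,-0.63,2.32,0,0,-1,-0.63,2.32,0,0,-1,0,0,3,0,-1,0,0,2,0])

```text
clock: 6.15
position: [0.6158, -0.0814, 0.0767]
ee_rot: [-0.001, -0.0, 1.0, 0.0]
contact_force: [-1.3, 1.2, -2.5]
width: 0.0206
gripper_force: 45.6
```

>>> send_rows(steps=[-1,0,0,2,0,-1,0,0,0,0,-1,0,0,0,0])

```text
clock: 6.45
position: [0.616, -0.0826, 0.0575]
ee_rot: [-0.001, 0.0, 1.0, 0.0]
contact_force: [1.0, 0.0, -1.9]
width: 0.0206
gripper_force: 45.6
```

Run:
```python
from h import *
go(.616,-.082,.027,h=90); wrist('w2')
```

```text
t 6.45 pos [ 0.616  -0.0826  0.0575] head 90.0 w 0.0206 q [-0.25  0.48  1.64  0.    1.02 -1.82] F [ 1.   0.  -1.9]
roll -0.0 shift cm [-0.    0.06  3.05]
```

View pics/w2.png

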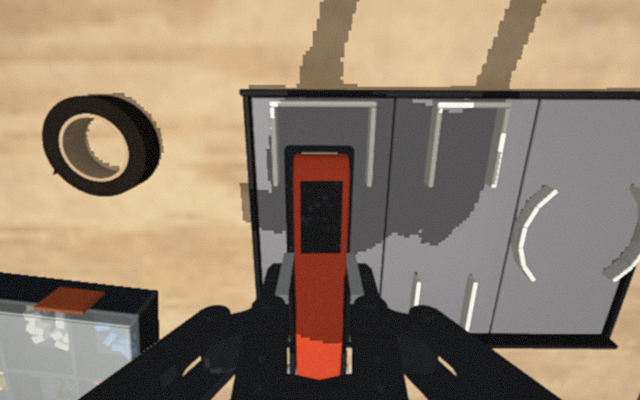

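The stapler is held straight above the stapler bay, with its rear base end at about (320,147). I'll check the lengthwise fit.

Run:
```python
from h import *
for u,v,z in [(286,147,.046),(354,147,.046),(275,103,.017),(375,103,.017),(432,107,.017),(509,104,.017)]: print(wp('w2',u,v,z))
```

```text
[ 0.5563 -0.0974  0.046 ]
[ 0.5563 -0.0655  0.046 ]
[ 0.5375 -0.1054  0.017 ]
[ 0.5375 -0.0519  0.017 ]
[ 0.5396 -0.0211  0.017 ]
[0.5381 0.0201 0.017 ]
```

>>> send_rows(steps=[-1,0.6,0.15,1,0,-1,0,0,1,0,-1,0,0,0.5,0,-1,0,0,0.3,0,-1,0,0,0.2,0,-1,0,0,0,0])

```text
clock: 7.1
position: [0.6104, -0.0812, 0.0275]
ee_rot: [-0.0, 0.0, 1.0, 0.0]
contact_force: [0.8, -0.3, -1.5]
width: 0.0206
gripper_force: 45.6
```

>>> send_rows(steps=[-1,0,0,0.1,0,-1,0,0,0.1,0,-1,0,0,0,0])

```text
clock: 7.4
position: [0.6107, -0.0813, 0.0262]
ee_rot: [0.0, 0.0, 1.0, -0.0]
contact_force: [0.0, 1.4, 0.1]
width: 0.0207
gripper_force: 45.8
```

>>> send_rows(steps=[-0.3,0,0,0,0,-0.2,0,0,0,0,-0.2,0,0,0,0,-0.2,0,0,-1,0,-0.2,0,0,-2,0,-0.2,0,0,-3,0,-0.2,0,0,-4,0,-0.2,0,0,-4,0,-0.2,0,0,0,0])

```text
clock: 8.3
position: [0.6144, -0.0821, 0.1732]
ee_rot: [0.007, -0.0, 1.0, -0.002]
contact_force: [-0.2, 0.1, 0.1]
width: 0.0342
gripper_force: 0.0
```

Run:
```python
from h import *
wrist('w3'); go(.413,-.271,.16,h=92.4)
```

```text
t 8.35 pos [ 0.6126 -0.0817  0.1702] head 90.0 w 0.034 q [-0.25  0.37  1.51  0.    1.25 -1.82] F [-0.1 -1.  -0.6]
roll -2.4 shift cm [ 20.74 -18.07   0.89]
```

View pics/w3.png

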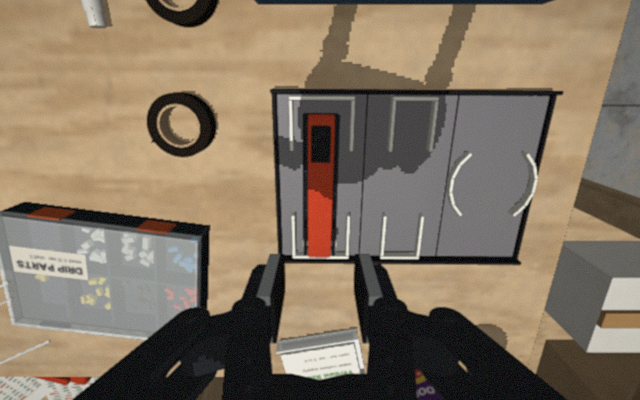

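The stapler lies in its bay, from (321,112) to (320,255). The bay walls run from (290..354,97) to (293..350,257).

Run:
```python
from h import *
for u,v,z in [(319,255,.051),(321,115,.051),(321,112,.014),(302,113,.014),(340,113,.014),(290,97,.017),(354,97,.017),(293,258,.017),(350,258,.017),(391,97,.017),(437,97,.017),(383,258,.017),(420,258,.017),(449,183,.017),(537,183,.017)]: print(u,v,wp('w3',u,v,z))
```

```text
319 255 [ 0.6729 -0.0819  0.051 ]
321 115 [ 0.5494 -0.0803  0.051 ]
321 112 [ 0.5499 -0.0801  0.014 ]
302 113 [ 0.5508 -0.097   0.014 ]
340 113 [ 0.5508 -0.0632  0.014 ]
290 97 [ 0.5371 -0.107   0.017 ]
354 97 [ 0.5371 -0.0515  0.017 ]
293 258 [ 0.6952 -0.1088  0.017 ]
350 258 [ 0.6952 -0.05    0.017 ]
391 97 [ 0.5371 -0.0195  0.017 ]
437 97 [0.5372 0.0204 0.017 ]
383 258 [ 0.6951 -0.016   0.017 ]
420 258 [0.6951 0.0221 0.017 ]
449 183 [0.6147 0.0411 0.017 ]
537 183 [0.6147 0.1243 0.017 ]
```

>>> send_rows(steps=[0,0,0,0,-2.4,0,2.07,-1.81,0.1,0,0,2.07,-1.81,0.1,0,0,2.07,-1.81,0.1,0,0,2.07,-1.81,0.1,0,0,2.07,-1.81,0.1,0,0,2.07,-1.81,0.1,0,0,2.07,-1.81,0.1,0,0,2.07,-1.81,0.1,0,0,2.07,-1.81,0.1,0,0,2.07,-1.81,0,0,0,0,0,0,0])

```text
clock: 9.55
position: [0.4085, -0.2718, 0.156]
ee_rot: [-0.001, -0.019, 1.0, 0.0]
contact_force: [-0.2, 0.5, -0.3]
width: 0.0426
gripper_force: 0.0
```

Run:
```python
from h import *
wrist('w4'); go(.413,-.271,.0,h=92.4)
print(proj('w4',(.48,-.2684,.01)),proj('w4',(.346,-.274,.01)))
```

```text
t 9.6 pos [ 0.4097 -0.2709  0.1561] head 92.2 w 0.0428 q [-0.73  0.21  1.8   0.    1.14 -2.34] F [0.8 0.6 0.5]
roll -0.2 shift cm [-0.34 -0.05 15.61]
[319. 258.] [318. 118.]
```

View pics/w4.png

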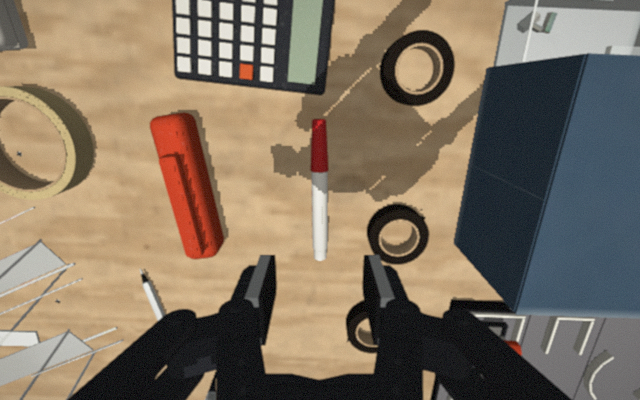

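>>> send_rows(steps=[0,-0.35,0,3,0,0,0,0,4,0,0,0,0,3,0,0,0,0,2,0,0,0,0,2,0,0,0,0,1.1,0,0,0,0,0,0,-0.4,0,0,0,0,-0.7,0,0,0,0,-1,0,0,0,0,-1,0,0,0,0,-1,0,0,0,0], newtons=25)

```text
clock: 10.8
position: [0.4153, -0.271, 0.0067]
ee_rot: [0.001, -0.021, 1.0, -0.001]
contact_force: [0.5, 1.2, 6.2]
width: 0.0142
gripper_force: 25.2
```

>>> send_rows(steps=[-1,0,0,-0.5,0,-1,0,0,-1.5,0,-1,0,0,-3,0,-1,0,0,-4,0,-1,0,0,-4,0,-1,0,0,-3,0,-1,0,0,0,2.4,-1,0,0,0,0])

```text
clock: 11.6
position: [0.4146, -0.2708, 0.167]
ee_rot: [0.001, 0.0, 1.0, -0.001]
contact_force: [1.0, 0.4, -1.8]
width: 0.0143
gripper_force: 24.4
```

Run:
```python
from h import *
go(.616,.001,.06,h=90)
```

```text
t 11.6 pos [ 0.4146 -0.2708  0.167 ] head 90.0 w 0.0143 q [-0.72  0.2   1.78 -0.    1.16 -2.29] F [ 1.   0.4 -1.8]
roll -0.0 shift cm [-20.12  27.2   10.68]
```

>>> send_rows(steps=[-1,-2.01,2.72,0,0,-1,-2.01,2.72,0,0,-1,-2.01,2.72,0,0,-1,-2.01,2.72,0,0,-1,-2.01,2.72,0,0,-1,-2.01,2.72,0,0,-1,-2.01,2.72,0,0,-1,-2.01,2.72,0,0,-1,-2.01,2.72,0,0,-1,-2.01,2.72,0,0,-1,0,0,4,0,-1,0,0,4,0])

```text
clock: 12.8
position: [0.6163, 0.0025, 0.0847]
ee_rot: [0.001, -0.002, 1.0, -0.0]
contact_force: [-0.1, 0.1, -0.2]
width: 0.0139
gripper_force: 24.4
```

>>> send_rows(steps=[-1,0,0,2.5,0,-1,0,0,0,0,-1,0,0,0,0])

```text
clock: 13.1
position: [0.6151, 0.0014, 0.0602]
ee_rot: [-0.001, -0.0, 1.0, 0.0]
contact_force: [0.3, -0.5, 0.4]
width: 0.014
gripper_force: 24.4
```

Run:
```python
from h import *
go(.616,.001,.0137,h=90); wrist('w5')
```

```text
t 13.1 pos [0.6151 0.0014 0.0602] head 90.0 w 0.014 q [-0.11  0.47  1.65 -0.    1.02 -1.68] F [ 0.3 -0.5  0.4]
roll 0.0 shift cm [-0.1  -0.04  4.65]
```

View pics/w5.png

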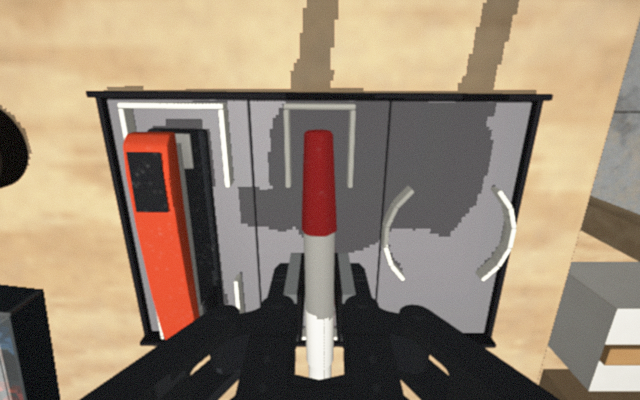

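The marker is held straight above the marker bay, with its red end at (319,130) and the bay walls at (285..355,105).

Run:
```python
from h import *
print(wp('w5',319,130,.062),wp('w5',303,230,.062),wp('w5',336,230,.062),wp('w5',285,106,.017),wp('w5',355,106,.017))
for u in(148,210):print(wp('w5',u,130,.014))
```

```text
[0.546 0.002 0.062] [ 0.592  -0.0055  0.062 ] [0.592  0.0099 0.062 ] [ 0.5382 -0.0165  0.017 ] [0.5382 0.0217 0.017 ]
[ 0.5514 -0.0948  0.014 ]
[ 0.5514 -0.0597  0.014 ]
```

>>> send_rows(steps=[-1,-0.2,0,1.5,0,-1,0,0,1.5,0,-1,0,0,1,0,-1,0,0,0.4,0,-1,0,0,0.2,0,-1,0,0,0,0])

```text
clock: 13.75
position: [0.6179, 0.0014, 0.015]
ee_rot: [0.0, 0.0, 1.0, 0.0]
contact_force: [-1.3, 0.4, -0.9]
width: 0.0143
gripper_force: 24.4
```

>>> send_rows(steps=[-1,0,0,0.1,0,-1,0,0,0,0,-0.4,0,0,0,0,-0.4,0,0,0,0,-0.4,0,0,0,0,-0.4,0,0,-1,0,-0.4,0,0,-2,0,-0.4,0,0,-3,0,-0.4,0,0,-4,0,-0.4,0,0,-4,0,-0.4,0,0,0,0])

```text
clock: 14.85
position: [0.6217, 0.0011, 0.1611]
ee_rot: [0.007, -0.0, 1.0, -0.001]
contact_force: [1.0, 0.4, 0.1]
width: 0.0255
gripper_force: 0.0
```

Run:
```python
from h import *
go(.559,-.208,.15,h=90); wrist('w6')
```

```text
t 14.85 pos [0.6217 0.0011 0.1611] head 90.0 w 0.0255 q [-0.11  0.38  1.52  0.    1.22 -1.68] F [1.  0.4 0.1]
roll 0.0 shift cm [  6.29 -20.91   1.06]
```

View pics/w6.png

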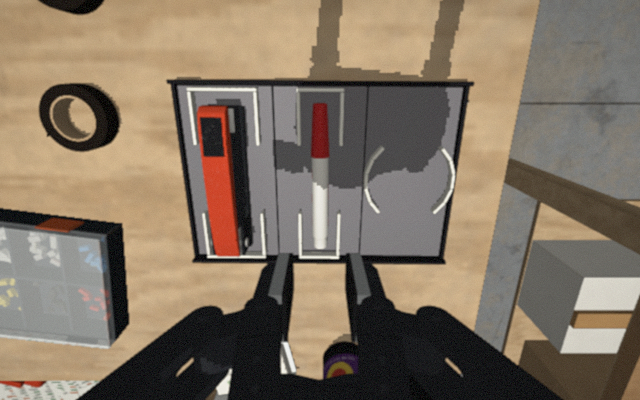

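Stapler and marker are seated: the marker runs from (320,103) to (320,248) inside its bay. Next is the tape at (80,117).

>>> send_rows(steps=[-0.4,0,0,0,8.2,-0.4,0,0,0,8.2,-0.4,0,0,0,8.2,-0.4,0,0,0,8.2,-0.4,0,0,0,8.2,-0.4,0,0,0,8.2,-0.4,0,0,0,8.2,-0.4,0,0,0,8.2,-0.4,0,0,0,8.2,-0.4,0,0,0,8.2,-0.4,0,0,0,8])

```text
clock: 16.0
position: [0.6165, 0.0016, 0.1524]
ee_rot: [-0.001, 0.709, 0.705, -0.001]
contact_force: [0.4, -0.2, 0.3]
width: 0.0257
gripper_force: 0.0
```

>>> send_rows(steps=[1,-2.1,-0.63,0,0,1,-2.1,-0.63,0,0,1,-2.1,-0.63,0,0,1,-2.1,-0.63,0,0,1,-2.1,-0.63,0,0,1,-2.1,-0.63,0,0,1,-2.1,-0.63,0,0,1,-2.1,-0.63,0,0,1,-2.1,-0.63,0,0,1,-2.1,-0.63,0,0,1,0,0,0,0,1,0,0,0,0])

```text
clock: 17.2
position: [0.5539, -0.2082, 0.1528]
ee_rot: [-0.001, 0.708, 0.707, 0.0]
contact_force: [0.1, -0.7, 0.2]
width: 0.0854
gripper_force: 0.0
```

Run:
```python
from h import *
go(.5595,-.208,.007,h=0); wrist('w7'); print(proj('w7',(.5595,-.208,.019)))
```

```text
t 17.2 pos [ 0.5539 -0.2082  0.1528] head -0.1 w 0.0854 q [-0.48  0.35  1.59  0.    1.2  -0.48] F [ 0.1 -0.7  0.2]
roll -0.1 shift cm [-1.000e-02  5.900e-01  1.458e+01]
[327. 191.]
```

View pics/w7.png

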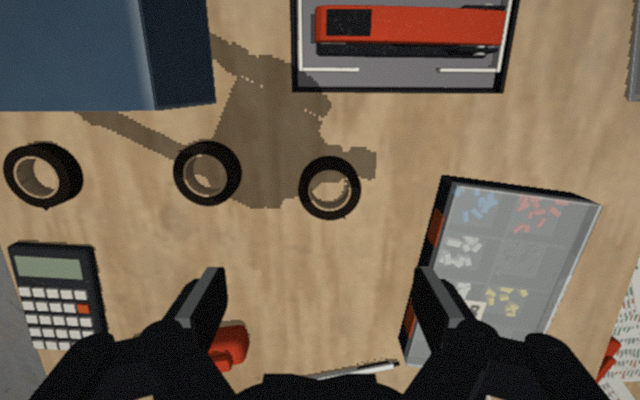

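The tape meant sits at (330,188), with clear room for the fingers on both sides.

>>> send_rows(steps=[1,-0.05,0.65,4,0,1,0,0,4,0,1,0,0,3,0,1,0,0,2,0,1,0,0,1,0,1,0,0,0.9,0,1,0,0,0,0,0.5,0,0,0,0,0.2,0,0,0,0,0,0,0,0,0,-0.3,0,0,0,0,-0.3,0,0,0,0], newtons=25)

```text
clock: 18.45
position: [0.562, -0.2094, 0.0062]
ee_rot: [0.001, 0.707, 0.707, 0.001]
contact_force: [-0.3, 0.8, 6.7]
width: 0.0546
gripper_force: 26.6
```

>>> send_rows(steps=[-0.6,0,0,-0.5,0,-0.6,0,0,-1.5,0,-0.6,0,0,-3,0,-0.6,0,0,-4,0,-0.6,0,0,-3,0,-0.6,0,0,0,0])

```text
clock: 19.05
position: [0.564, -0.2106, 0.1299]
ee_rot: [0.005, 0.707, 0.707, 0.002]
contact_force: [0.3, -0.5, -0.3]
width: 0.0551
gripper_force: 26.7
```

>>> send_rows(steps=[-0.6,2.43,0.45,0,0,-0.6,2.43,0.45,0,0,-0.6,2.43,0.45,0,0,-0.6,2.43,0.45,0,0,-0.6,2.43,0.45,0,0,-0.6,2.43,0.45,0,0,-0.6,2.43,0.45,0,0,-0.6,2.43,0.45,0,0,-0.6,2.43,0.45,0,0,-0.6,2.43,0.45,0,0,-0.6,2.43,0.45,0,0,-0.6,2.43,0.45,0,0])

```text
clock: 20.25
position: [0.6144, 0.0835, 0.1236]
ee_rot: [-0.001, 0.707, 0.707, -0.001]
contact_force: [-0.0, 0.8, 0.2]
width: 0.0553
gripper_force: 26.7
```

>>> send_rows(steps=[-0.6,0,0,3,0,-0.6,0,0,3,0,-0.6,0,0,0,0,-0.6,0,0,0,0])

```text
clock: 20.65
position: [0.6144, 0.0824, 0.064]
ee_rot: [-0.001, 0.707, 0.707, -0.001]
contact_force: [0.5, 0.9, -0.1]
width: 0.055
gripper_force: 26.9
```

Run:
```python
from h import *
go(.616,.082,.0145,h=0); wrist('w8')
```

```text
t 20.65 pos [0.6144 0.0824 0.064 ] head -0.0 w 0.055 q [0.02 0.47 1.64 0.   1.03 0.02] F [ 0.5  0.9 -0.1]
roll -0.0 shift cm [-0.04  0.17  4.95]
```

View pics/w8.png

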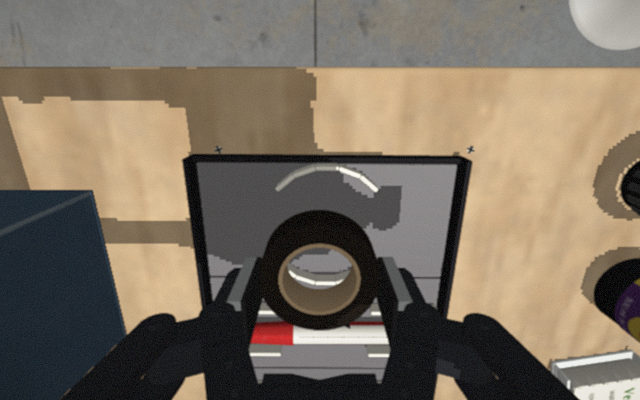

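The tape is held level over the well, with its outline centred at about (320,269).

Run:
```python
from h import *
print(wp('w8',320,210,.077),wp('w8',320,328,.077),wp('w8',262,268,.077),wp('w8',378,268,.077),wp('w8',328,166,.017))
```

```text
[0.6139 0.1194 0.077 ] [0.6139 0.0588 0.077 ] [0.5878 0.0916 0.077 ] [0.6399 0.0917 0.077 ] [0.6185 0.1248 0.017 ]
```

>>> send_rows(steps=[-0.6,-0.6,0.2,1,0,-0.6,0,0,1.5,0,-0.6,0,0,1.5,0,-0.6,0,0,0.5,0,-0.6,0,0,0.3,0,-0.6,0,0,0.2,0,-0.6,0,0,0,0])

```text
clock: 21.4
position: [0.6176, 0.0764, 0.0153]
ee_rot: [0.0, 0.707, 0.707, 0.0]
contact_force: [-0.1, -1.0, 0.1]
width: 0.055
gripper_force: 26.9
```

>>> send_rows(steps=[-0.6,0,0,0.1,0,-0.6,0,0,0.1,0,-0.6,0,0,0,0,0.6,0,0,0,0,0.6,0,0,0,0,0.6,0,0,0,0,0.6,0,0,-1,0,0.6,0,0,-2,0,0.6,0,0,-4,0,0.6,0,0,-5,0,0.6,0,0,-5,0,0.6,0,0,0,0])

```text
clock: 22.6
position: [0.6219, 0.0767, 0.192]
ee_rot: [0.006, 0.707, 0.707, 0.006]
contact_force: [0.9, 0.0, -0.6]
width: 0.0683
gripper_force: 0.0
```

Run:
```python
from h import *
from rig import get_image
wrist('w9'); a=cv2.imread('pics/w9.png'); t=get_image('top')['color'][:,:,::-1]
cv2.imwrite('pics/top9.png',t)
o=cv2.resize(t[120:290,190:480],(640,375),interpolation=cv2.INTER_CUBIC)
cv2.imwrite('pics/f.png',cv2.resize(np.vstack([a[:220],o]),None,fx=1,fy=1))
b=cv2.imread('pics/top0.png')
for n,(y,x) in dict(gun=(slice(200,262),slice(376,408)),pen=(slice(145,200),slice(394,418)),tape=(slice(220,268),slice(420,464))).items(): print(n,cv2.absdiff(b[y,x],t[y,x]).mean())
```

```text
gun 4.536962365591398
pen 4.74949494949495
tape 4.549084595959596
```

View pics/f.png

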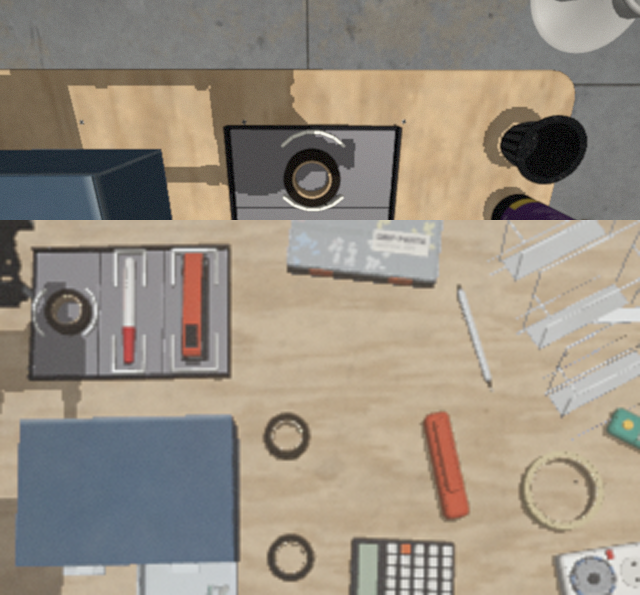

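All three items lie in their bays and the leave-alone items have not moved. The tape in the well, at (312,180), looks a little off-centre, so I'll measure it.

Run:
```python
from h import *
print([wp('w9',*p) for p in [(312,147,.026),(312,211,.026),(284,180,.026),(341,180,.026),(312,132,.017),(312,211,.017)]])
c=lambda x,y,z:print(ray(190+x*290/640,120+(y-220)*170/375,z)[:2].round(4))
for p in [(68,311,.026),(34,311,.017),(99,311,.017),(130,257,.015),(126,363,.015),(196,253,.05),(193,360,.05)]:c(*p)
```

```text
[array([0.6169, 0.1107, 0.026 ]), array([0.6164, 0.0463, 0.026 ]), array([0.5894, 0.0787, 0.026 ]), array([0.6449, 0.0784, 0.026 ]), array([0.6169, 0.1236, 0.017 ]), array([0.6163, 0.0429, 0.017 ])]
[0.6134 0.0758]
[0.6172 0.1213]
[0.6153 0.0391]
[0.6864 0.0011]
[0.5476 0.0046]
[ 0.6766 -0.0875]
[ 0.5411 -0.0836]
```

```bash
python3 -c "
from rig import *
print(sign_off())"
```

```text
the job is handed in; nothing more can be done
None
```

I placed the stapler, marker and small tape in their own bays, and the job is handed in at about 23 s. In the last camera check each was inside the 13 mm centring limit, and the staple gun, slim pen and large tape showed no visible movement. `sign_off()` returned no verdict.

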